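# Free a jammed loaf tin and zero it on the scale

### The arm

A 6-joint arm with a two-finger parallel gripper is mounted at the origin on a cart in front of the work surface, level with it; the furniture and walls round the work are solid. World frame = base frame: x ahead of the robot, y to its left, z up, the work surface at z = 0. Lengths are in mm, angles in rad, forces in N, time in s.
With the tool pointing down it reaches from about 275 to 750 mm from the base axis. Payload 10.2 kg.
Tool frame: the origin (TCP) lies midway between the tips of the shut fingers; the grasp point (between the pads) lies 19 mm behind it; z points along the fingers, y is the line along which they close (so a half turn about z gives the same grasp; the last joint's range is limited). The gripper opens to 85 mm and grips with 20 to 120 N. Pads are 22 mm wide; open, the fingers measure 114 mm over their backs; the gripper's body (76 mm by 85 mm) begins 54 mm behind the grasp point. The pads swing forward as they close: fully open they stand 13 mm farther back than shut.
Start: joints at [-1.475, 0.313, 1.498, -0, 1.331, -0.223], TCP at [164.536, -498.557, 231.294] pointing down, gripper open.
Joint ranges: [-2.94, 2.94], [-0.97, 2.17], [0.19, 2.56], [-1.23, 4.37], [0.02, 3.11], [-2.88, 2.88]. Speed limits (rad/s): [2.39, 2.39, 3.01, 3.14, 3.14, 3.14].

### API

Orientations are given as a unit quaternion [w, x, y, z].
In Python, from rig import ctrl gives the robot as it stands.
- The arm moves only by the tool send_rows, never from a script. Its argument "targets" is a list of rows, each a list of 7 numbers: the closure, from -1 (fully open) to 1 (shut), so that 0 is half open, then the shift along the tool's x, y, z in m, then the turn, a rotation vector about the tool's x, y, z in rad. In form: [[claw, dx, dy, dz, ax, ay, az], ...]. A call has exactly 10 rows; each row shifts and turns the commanded pose from where the row before left it, along the tool's axes as they then stand; what a row does not reach is not made up. A row lasts 1/8 s, in which the tool goes at most 62.5 mm and 10.7 degrees, less where a joint would pass 70% of its speed; a pose out of reach is approached as far as the arm can. A call with a gripper value outside its range is refused whole. The fingers move at their own pace and stop on an object; "squeeze" is the grip in N (left out, the last holds). Time passes only in rows, so rows that do not move let the fingers close, or fill a call up. It gives the time, the measured TCP pose, the force, the opening and the grip force at its end, in the units of the state.
- ctrl.sense(): the state, without advancing time (a new reading comes with each control period).
- ctrl.capture(name): name is "side" or "top" or "wrist"; returns a dict with "img" (420x560x3 uint8, red, green, blue), "camera_matrix" (3x3 intrinsics, pixels), "R" (3x3) and "t" (3): a world point X has camera coordinates R X + t. Camera axes: x right, y down, z forward; pixel columns grow to the right and rows downward; lengths in mm; the calibration is good to about 2 mm. A picture is of the moment at which its call begins. There is no depth.
- ctrl.finish_job(): hands the job in; it is judged then, once.
Trained networks look in a picture, given as the dict that the camera call returned (one of the last four; its "shot" number tells which), for a name from the list of things; names that differ only in an ending like _2 or _b are one class to them, and where a whole thing is asked for, a point or a joint stands for the part that bears it (a point fixed in the world has none). Each returns a list of dicts, best first, with "score" (0 to 1); they miss things now and then, are a little off and sometimes report something else, mostly with a low value. They report only what shows in the picture. A call takes as long as a camera call. They do not tell look-alikes from the thing itself.
- ctrl.boxes_of(query, picture): "extent" ([left, top, width, height] in pixels, round what is visible of it).
- ctrl.landmark_of(query, picture): "point" ([column, row] in pixels: a listed point, or the origin of a listed thing).
The state is a dict: "time_s": time; "joints": joint angles; "dq": joint speeds; "tau": joint torques, N m; "eef_pos": TCP position; "ee_rot": TCP orientation; "force": force on the tool from outside, world axes, zero at the start; "wrist_torque": the same for the moment, N m; "grip_width": opening from 0.0 (shut) to 1.0 (fully open); "grip_force": force on a finger pad.
Only numpy, scipy, OpenCV 4.12 (cv2) and the standard library are available. Lean on these libraries where they do the work, as an engineer would, in place of code of your own. Each camera call takes 0.05 s, during which the arm holds its last target. There are 200 camera calls.

### The job

Ready a loaf tin for filling by weight: pull the top tin straight up off the jammed stack, leaving the other tins nested where they stand. Set it down gently, upright and lengthwise, in the middle of the scale's weighing plate and let go, then press the scale's zero key fully down and release it. Leave the bottle, jars and mug where they are.

Things in the scene. Friction and masses are not known exactly. Their poses are not given: they have to be found in the camera images.
- tin_top: Top one of four identical plain aluminium mini loaf tins nested upright and wedged in one another. Over the rolled rim 148 mm long (y axis) and 66 mm wide (x axis), 60 mm high, 0.2 to 0.33 kg, open top (z up). Walls 3 mm, tapering from 61 x 143 mm under the rim to 49 x 131 mm at the foot. Origin: centre of the underside. Take it across the width, at mid length, by the rim
- tin_top_rim (a point): centre of the top tin's mouth, level with the top of its rim, 60 mm above its origin. The rim is a 5 mm roll standing 2.5 mm out from the wall. Nested, each rim is 28 to 30 mm above the rim of the tin below and all rims are equally wide: fingers reaching more than 25 mm below the top rim may take hold of two tins
- tin_second: Second tin from the top, same size and axes, 0.26 kg; only weight and friction hold it down. The top tin is wedged in it with about 3 to 6 N beyond its weight, lets go within the first 5 mm of a slow straight upward pull, and its foot clears this tin's rim after 31 mm; pulled askew, it drags the stack along
- tin_third: the third tin from the top, same size and axes
- tin_bottom: the lowest tin, same size and axes, standing loose on the hob
- scale: White kitchen scale, fixed on the hob. Origin on the hob under the centre of the weighing plate, z up. Steel weighing plate 122 mm (x) by 178 mm (y, its length), top 24 mm above the hob. On its -x side, toward the robot, a 41 mm deep console, top 22 mm above the hob, with a black display (+y part) and a grey zero key (-y part)
- plate (a point): centre of the top of the weighing plate, 24 mm above the hob; axes as the scale's
- key_top (a point): centre of the top of the grey zero key, 22 mm (x) by 38 mm (y), 27 mm above the hob when up; it lies 83.5 mm on the -x side and 50 mm on the -y side of the plate's centre, in the scale's axes
- zero_key (a joint): how far the zero key is down, in m: 0 up, 0.004 fully down; it springs back, about 0.9 N at the start and 4.5 N fully down
- oil_bottle: bystander: small glass oil bottle with yellow cap, 40 mm round, 146 mm high, origin under its centre
- red_cap_jar: bystander: tall red-capped red and white jar, 67 x 62 x 158 mm high, origin under its centre
- mug: bystander: white mug, 82 x 112 x 94 mm high, origin under its centre
- low_jar: bystander: low white-capped jar, 40 mm round, 71 mm high, origin under its centre
- dark_jar: bystander: black-capped jar, 40 mm round, 128 mm high, origin under its centre
Not all that is in view belongs to the job. Leave any yellow look-alike of the tin_bottom alone.

How it is judged (in metres and radians):
On the way, in this order (a step that is already met when the one before it is completed fails the run):
1. the top tin is lifted clear of the stack and the other tins have stayed down (z of tin_top in the frame of tin_second above 0.064 m and contact force between tin_top and tin_second below 0.1 N and distance of tin_second from where it was at the start of the episode below 0.025 m), for 0.1 s.
2. the tin stands upright and lengthwise in the middle of the weighing plate, let go (distance between tin_top and plate below 0.022 m and angle between tin_top's own z axis and vertical below 0.07 rad and angle between the y axis of tin_top and the y axis of scale, either way round below 0.22 rad and contact force between tin_top and the fingers below 0.1 N and linear speed of tin_top below 0.02 m/s), for 0.3 s.
3. the zero key is pressed fully down with the tin on the plate (value of joint zero_key above 0.0032 m and distance between tin_top and plate below 0.022 m), for 0.1 s.
At the end, for the whole second after the job is handed in: Tin upright (4 degrees) and still on the plate, centre within 22 mm of the plate's, length within 12 degrees of the plate's; key up again; the other three tins still nested upright, each within 25 mm of where it stood; bottle, jars and mug within 30 mm of where they stood (distance between tin_top and plate below 0.022 m and angle between each of tin_top, tin_bottom's own z axis and vertical below 0.07 rad and angle between the y axis of tin_top and the y axis of scale, either way round below 0.22 rad and linear speed of tin_top below 0.02 m/s and value of joint zero_key below 0.001 m and distance of each of tin_second, tin_third, tin_bottom from where it was at the start of the episode below 0.025 m and z of tin_second in the frame of tin_third below 0.034 m and z of tin_third in the frame of tin_bottom below 0.034 m and distance of each of oil_bottle, red_cap_jar, mug, low_jar, dark_jar from where it was at the start of the episode below 0.03 m); the robot touches nothing.
It fails at once if the tin below is dragged along or lifted by more than 40 mm (distance of tin_second from where it was at the start of the episode above 0.04 m).
It fails at once if the tin is dropped or rushed onto the plate (faster than 0.35 m/s within 60 mm of its place) (distance between tin_top and plate below 0.06 m and linear speed of tin_top above 0.35 m/s).
It fails at once if the zero key is pressed before the tin has been lifted off the stack (value of joint zero_key above 0.0025 m and horizontal distance between tin_top and tin_second below 0.05 m).
It also fails if it takes over 45 s, if anything falls off the work surface, if the arm or the gripper's body presses on something with over 40 N, if the wrist force passes 120 N, or if a joint passes its speed limit or range.

## Working session

There is one attempt and no reset: what is moved stays moved. The work goes in short steps, Python scripts to look and compute and a tool call to move; the robot and the scene stay as the last step left them, time stands still between calls to the robot, and variables do not carry over. Pictures are saved under pics/ and viewed, at most 12 in all, crops included, and the job is handed in when it is done.

Besides the shell and the picture viewer there is one more tool, called by a JSON object that holds its "fn" and its "kwargs". send_rows: Moves the arm, as the interface text tells. Its arguments: {"type":"object","properties":{"targets":{"type":"array"},"squeeze":{"type":"number"}},"required":["targets"]}

```bash
mkdir -p pics
cat > h.py <<'E'
import numpy as np, cv2
from rig import ctrl
def ray(p,px):
    K,R,t=map(np.array,(p["camera_matrix"],p["R"],p["t"]))
    d=R.T@np.linalg.inv(K)@np.array([px[0],px[1],1.]); return -R.T@t, d/np.linalg.norm(d)
def at_z(p,px,z):
    c,d=ray(p,px); return c+d*(z-c[2])/d[2]
def proj(p,X):
    K,R,t=map(np.array,(p["camera_matrix"],p["R"],p["t"]))
    v=K@(R@np.array(X,float)+t); return v[:2]/v[2]
def tri(ps,pxs):
    A=np.zeros((3,3));b=np.zeros(3)
    for p,x in zip(ps,pxs):
        c,d=ray(p,x);M=np.eye(3)-np.outer(d,d);A+=M;b+=M@c
    return np.linalg.solve(A,b)
def save(p,n): cv2.imwrite("pics/"+n,cv2.cvtColor(np.array(p["img"]),cv2.COLOR_RGB2BGR))
E
python3 - <<'E'
from h import *
np.set_printoptions(precision=1,suppress=True)
P={n:ctrl.capture(n) for n in("top","side")}
for n in P: save(P[n],n+"0.png"); print(n,ray(P[n],(280,210)))
L={}
for q in("tin_top","tin_top_rim","plate","key_top","scale","tin_bottom","tin_second"):
  for n in P:
    L[q,n]=ctrl.landmark_of(q,P[n]); print(q,n,[(np.round(d["point"]),round(d["score"],2)) for d in L[q,n][:3]])
  if L[q,"top"] and L[q,"side"]: print(" tri",tri([P["top"],P["side"]],[L[q,"top"][0]["point"],L[q,"side"][0]["point"]]))
s=ctrl.sense();print(s["time_s"],s["eef_pos"],s["ee_rot"],s["grip_width"])
a=np.hstack([np.array(P[n]["img"]) for n in("top","side")])
E
```

```text
top (array([ 387.4,  102.3, 1171. ]), array([ 0.2,  0. , -1. ]))
side (array([ 594.1, -685.8,  776.5]), array([-0. ,  0.8, -0.6]))
tin_top top [(array([342., 216.]), 0.73)]
tin_top side [(array([360., 302.]), 0.69), (array([273., 274.]), 0.64), (array([355., 221.]), 0.49)]
 tri [637.7 -61.6  37.4]
tin_top_rim top [(array([342., 210.]), 0.91)]
tin_top_rim side [(array([272., 255.]), 0.9)]
 tri [551.9 -43.4 144.1]
plate top [(array([225., 212.]), 0.87)]
plate side [(array([289., 202.]), 0.65)]
 tri [568.9 262.4  25.7]
key_top top [(array([359., 156.]), 0.64), (array([242., 250.]), 0.51)]
key_top side [(array([273., 288.]), 0.71), (array([249., 207.]), 0.65)]
 tri [ 620.1 -105.4  164.6]
scale top [(array([228., 215.]), 0.66), (array([335., 216.]), 0.63)]
scale side [(array([290., 213.]), 0.78)]
 tri [568.8 257.4  -4.4]
tin_bottom top [(array([344., 278.]), 0.62)]
tin_bottom side [(array([188., 312.]), 0.89), (array([272., 307.]), 0.81)]
 tri [387.7 -67.8  -3.1]
tin_second top [(array([338., 218.]), 0.46), (array([333., 219.]), 0.28)]
tin_second side [(array([271., 285.]), 0.64)]
 tri [547.6 -44.7  65.4]
0.8 [ 164.5 -498.5  231.3] [-0.   1.   0.2 -0. ] 1.0010612483187415
```

View pics/top0.png

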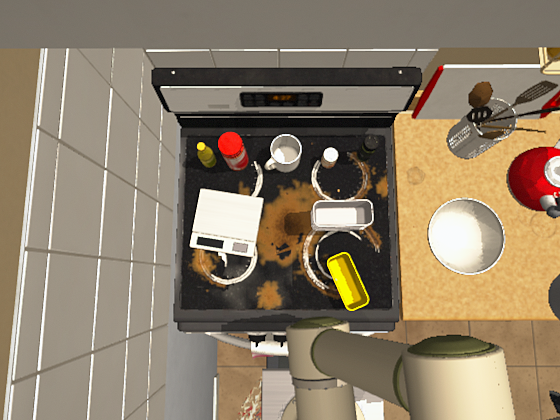

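View pics/side0.png

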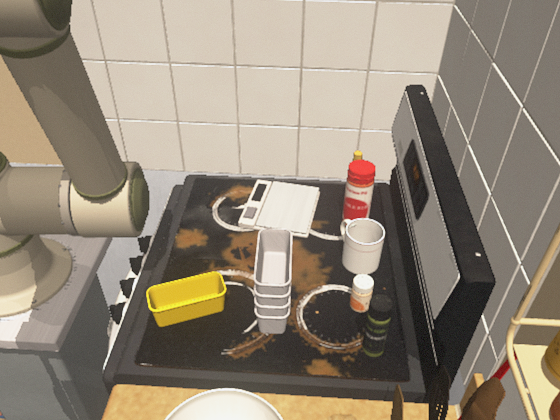

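Candidates for the tin: the silver stack at top (342,214) / side (272,285), and the single yellow tin at top (348,280) / side (187,298). The plain aluminium nested stack of four fits the description; the yellow one is the look-alike. The scale is at top (227,222), slightly turned, with the display on the left and the key at about (242,249).

Run:
```python
from h import *
np.set_printoptions(precision=1,suppress=True)
p=ctrl.capture("top"); q=ctrl.capture("side")
img=np.array(p["img"]); hsv=cv2.cvtColor(img,cv2.COLOR_RGB2HSV)
m=((hsv[...,1]<60)&(hsv[...,2]>120)).astype(np.uint8)
m=cv2.morphologyEx(m,cv2.MORPH_OPEN,np.ones((5,5)))
n,lab,st,ce=cv2.connectedComponentsWithStats(m)
def rect(seed,z):
    l=lab[seed[1],seed[0]]; ys,xs=np.where(lab==l)
    W=np.array([at_z(p,(x,y),z)[:2] for x,y in zip(xs,ys)],np.float32)
    return cv2.minAreaRect(W)
print("tin",rect((342,212),147)); print("scale",rect((225,212),24))
L={}
for k in("plate","key_top","tin_top_rim","zero_key"):
  for n_,pic in(("top",p),("side",q)):
    z={"plate":24,"key_top":27,"zero_key":27,"tin_top_rim":147}[k]
    print(k,n_,[(np.array(d["point"]),round(d["score"],2),at_z(pic,d["point"],z)) for d in ctrl.landmark_of(k,pic)[:2]])
big=cv2.resize(img[180:265,185:385],None,fx=4,fy=4,interpolation=cv2.INTER_CUBIC)
cv2.imwrite("pics/crop1.png",cv2.cvtColor(big,cv2.COLOR_RGB2BGR))
```

```text
tin ((533.6541748046875, -32.00581359863281), (131.05970764160156, 59.6254768371582), 89.84221649169922)
scale ((529.7157592773438, 257.23846435546875), (187.6077423095703, 198.34103393554688), 82.1083755493164)
plate top [(array([226.4, 216.6]), 0.85, array([558.6, 258.5,  24. ]))]
plate side [(array([288.2, 201.2]), 0.69, array([564.8, 268.8,  24. ]))]
key_top top [(array([240.8, 245.2]), 0.6, array([479.3, 217.4,  27. ]))]
key_top side [(array([249.8, 208.4]), 0.63, array([474.2, 229.8,  27. ]))]
tin_top_rim top [(array([345.4, 213.5]), 0.78, array([547.2, -51.6, 147. ]))]
tin_top_rim side [(array([271.9, 254.5]), 0.59, array([547.8, -45.6, 147. ])), (array([273.2, 287.2]), 0.33, array([ 555.9, -124.1,  147. ]))]Traceback (most recent call last):
  File "<stdin>", line 17, in <module>
ValueError: it knows: dark_jar, key_top, low_jar, mug, oil_bottle, plate, red_cap_jar, scale, tin_bottom, tin_second, tin_third, tin_top, tin_top_rim
```

Run:
```python
from h import *
p=ctrl.capture("top"); img=np.array(p["img"])
S=4; x0,y0=185,180
big=cv2.resize(img[180:265,185:385],None,fx=S,fy=S,interpolation=cv2.INTER_CUBIC)
def box(c,yaw,lx,ly,z,col):
    R=np.array([[np.cos(yaw),-np.sin(yaw)],[np.sin(yaw),np.cos(yaw)]])
    pts=[]
    for a,b in((-1,-1),(1,-1),(1,1),(-1,1)):
        w=np.array(c)+R@np.array([a*lx/2,b*ly/2]); u=proj(p,[*w,z]); pts.append(((u+.5-[x0,y0])*S))
    cv2.polylines(big,[np.int32(pts)],True,col,1)
box((550,-46),0,66,148,147,(255,0,0))
y=np.radians(-8);c=np.array([562,263.])
box(c,y,122,178,24,(255,0,0))
R=np.array([[np.cos(y),-np.sin(y)],[np.sin(y),np.cos(y)]])
box(c+R@[-83.5,-50],y,22,38,27,(0,0,255))
cv2.imwrite("pics/crop1.png",cv2.cvtColor(big,cv2.COLOR_RGB2BGR))
```

```text
(no output)
```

View pics/crop1.png

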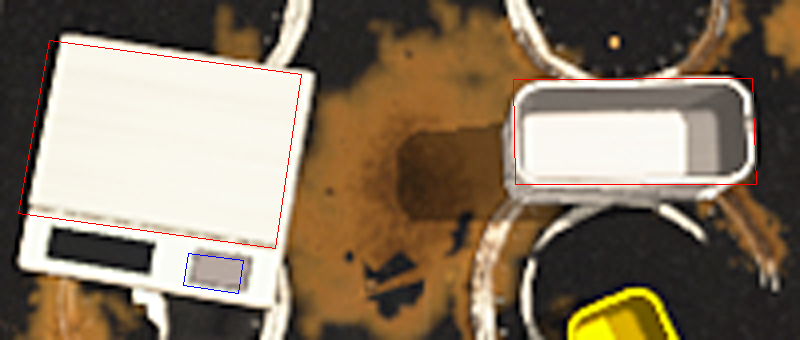

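The crop confirms the silver tin: its rim fits 66×148 mm at (550,-46,147), yaw about 0. The scale body is turned by about -8°, with the plate centre near (563,258). The key, crop (219,272), is 6 px right of the overlay.

```bash
cat >> h.py <<'E'
from scipy.spatial.transform import Rotation as Ro
def T():
    s=ctrl.sense(); q=np.array(s["ee_rot"]); return s,np.array(s["eef_pos"]),Ro.from_quat(q[[1,2,3,0]])
def go(X,th):  # tool-frame shift (mm) & turn about z so that tool x points at world angle th(rad), tool down
    s,p,R=T(); M=Ro.from_matrix(np.array([[np.cos(th),np.sin(th),0],[np.sin(th),-np.cos(th),0],[0,0,-1]]))
    return p,R.inv().apply(np.array(X)-p),(R.inv()*M).as_rotvec()
E
python3 - <<'E'
from h import *
np.set_printoptions(precision=3,suppress=True)
s,p,R=T(); print(R.as_matrix(),s["joints"],s["force"])
for th in(np.pi/2,-np.pi/2): print(go([550,-46,231],th))
E
```

```text
[[ 0.95   0.313  0.   ]
 [ 0.313 -0.95   0.   ]
 [ 0.    -0.    -1.   ]] [-1.475  0.313  1.498  0.     1.331 -0.223] [-1.176 -0.373  0.194]
(array([ 164.527, -498.546,  231.3  ]), array([ 507.879, -308.943,    0.313]), array([ 0.   , -0.   , -1.252]))
(array([ 164.527, -498.546,  231.3  ]), array([ 507.879, -308.943,    0.313]), array([-0.  , -0.  ,  1.89]))
```

{"fn": "send_rows", "kwargs": {"targets": [[-1, 0, 0, -0.015, 0, 0, 0], [-1, 0, 0, -0.015, 0, 0, 0], [-1, 0.042, -0.0257, 0, 0, 0, 0], [-1, 0.042, -0.0257, 0, 0, 0, 0], [-1, 0.042, -0.0257, 0, 0, 0, 0], [-1, 0.042, -0.0257, 0, 0, 0, 0], [-1, 0.042, -0.0257, 0, 0, 0, 0], [-1, 0.042, -0.0257, 0, 0, 0, 0], [-1, 0.042, -0.0257, 0, 0, 0, 0], [-1, 0.042, -0.0257, 0, 0, 0, 0]]}}

```text
time_s: 2.5
eef_pos: [420.3, -196.8, 262.6]
ee_rot: [0.001, 0.987, 0.159, 0.001]
force: [0.4, -0.9, 0.5]
grip_width: 1.001
grip_force: 0.0
```

{"fn": "send_rows", "kwargs": {"targets": [[-1, 0.042, -0.0257, 0, 0, 0, 0], [-1, 0.042, -0.0257, 0, 0, 0, 0], [-1, 0, 0, 0, 0, 0, -0.157], [-1, 0, 0, 0, 0, 0, -0.157], [-1, 0, 0, 0, 0, 0, -0.157], [-1, 0, 0, 0, 0, 0, -0.157], [-1, 0, 0, 0, 0, 0, -0.157], [-1, 0, 0, 0, 0, 0, -0.157], [-1, 0, 0, 0, 0, 0, -0.157], [-1, 0, 0, 0, 0, 0, -0.153]]}}

```text
time_s: 3.75
eef_pos: [483.0, -123.0, 262.5]
ee_rot: [0.001, 0.705, 0.709, 0.0]
force: [-0.8, -0.3, 0.1]
grip_width: 0.999
grip_force: 0.0
```

Run:
```python
from h import *
np.set_printoptions(precision=3,suppress=True)
s,p,R=T(); print(s["time_s"],s["joints"],s["force"],go([550,-46,200],np.pi/2))
w=ctrl.capture("wrist"); save(w,"w1.png"); q=ctrl.capture("side"); t=ctrl.capture("top")
print(ray(w,(280,210)))
for n,pic in(("w",w),("s",q),("t",t)):
  print(n,[(np.array(d["point"]),round(d["score"],2),at_z(pic,d["point"],147)) for d in ctrl.landmark_of("tin_top_rim",pic)[:2]])
```

```text
3.75 [-0.485  0.231  1.523  0.     1.386 -0.49 ] [-0.815 -0.305  0.064] (array([ 483.043, -122.972,  262.532]), array([76.674, 67.265, 62.567]), array([0.001, 0.001, 0.005]))
(array([482.175, -53.168, 404.827]), array([ 0.005, -0.272, -0.962]))
w [(array([372.1, 107. ]), 0.79, array([549.084, -48.768, 147.   ]))]
s [(array([272.4, 255. ]), 0.64, array([548.792, -46.841, 147.   ]))]
t [(array([225.5, 212.6]), 0.67, array([550.202, 244.185, 147.   ])), (array([343.3, 212.5]), 0.59, array([549.664, -46.444, 147.   ]))]
```

View pics/w1.png

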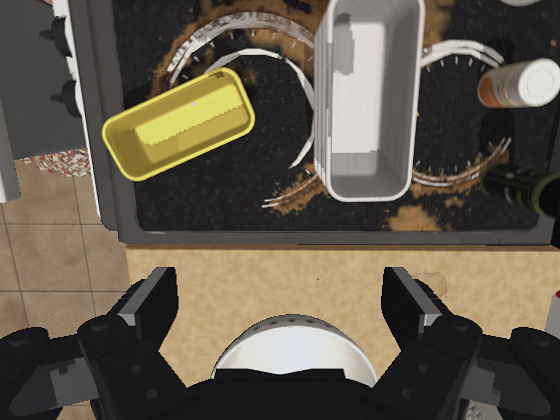

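The wrist view shows the silver tin's rim, long sides at columns ~330 and 410–424, and the fingers at columns 160 and 400. The yellow look-alike is at (180,120), clear of them.

Run:
```python
from h import *
np.set_printoptions(precision=1,suppress=True)
w=ctrl.capture("wrist"); q=ctrl.capture("side"); t=ctrl.capture("top")
g=cv2.cvtColor(np.array(w["img"]),cv2.COLOR_RGB2HSV).astype(int)
for r in(20,60,100,140,180):
  m=(g[r,:,1]<40)&(g[r,:,2]>110); xs=np.where(m[300:450])[0]+300
  # longest run from right
  R=xs.max(); L=xs.min(); print(r,L,R,at_z(w,(L,r),147),at_z(w,(R,r),147), at_z(w,(L,r),118))
f=lambda p:[d for d in ctrl.landmark_of("tin_top_rim",p)]
a,b,c=f(w)[0]["point"],f(q)[0]["point"],f(t)
c=max(c,key=lambda d:d["point"][0])["point"]
print(tri([w,q],[a,b]),tri([w,q,t],[a,b,c]))
save(w,"w2.png")
big=cv2.resize(np.array(w["img"])[0:215,290:450],None,fx=3.5,fy=2.7,interpolation=cv2.INTER_CUBIC)
cv2.imwrite("pics/crop2.png",cv2.cvtColor(big,cv2.COLOR_RGB2BGR))
```

```text
20 323 424 [512.2   6.8 147. ] [580.    6.6 147. ] [515.5  13.5 118. ]
60 315 434 [507.5 -18.  147. ] [589.7 -18.2 147. ] [510.3 -14.  118. ]
100 309 418 [503.9 -44.3 147. ] [581.5 -44.5 147. ] [506.3 -43.3 118. ]
140 308 414 [503.8 -72.2 147. ] [581.6 -72.4 147. ] [506.2 -74.4 118. ]
180 322 422 [ 515. -102.  147.] [ 590.8 -102.2  147. ] [ 518.7 -107.5  118. ]
[548.4 -47.1 146.6] [547.1 -51.  151.1]
```

View pics/crop2.png

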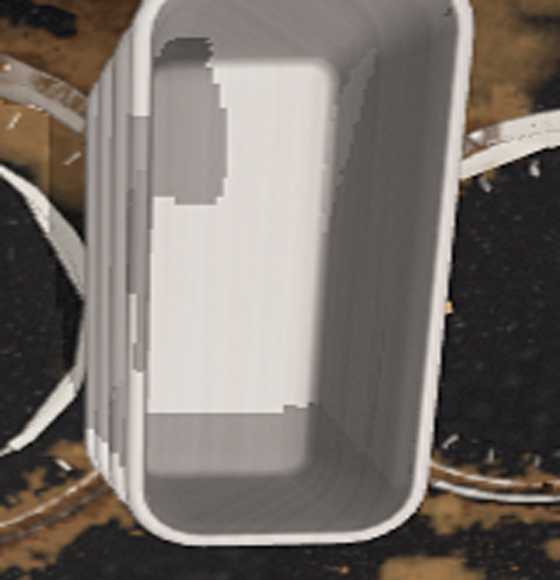

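{"fn": "send_rows", "kwargs": {"targets": [[-1, 0.019, 0.0165, 0, 0, 0, 0], [-1, 0.019, 0.0165, 0, 0, 0, 0], [-1, 0.019, 0.0165, 0, 0, 0, 0], [-1, 0.019, 0.0165, 0, 0, 0, 0], [-1, 0, 0, 0.018, 0, 0, 0], [-1, 0, 0, 0.018, 0, 0, 0], [-1, 0, 0, 0.018, 0, 0, 0], [-1, 0, 0, 0.018, 0, 0, 0], [-1, 0, 0, 0.018, 0, 0, 0], [-1, 0, 0, 0, 0, 0, 0]]}}

```text
time_s: 5.6
eef_pos: [548.3, -46.7, 170.3]
ee_rot: [-0.001, 0.707, 0.707, -0.001]
force: [-0.2, -0.2, 0.2]
grip_width: 0.998
grip_force: 0.0
```

Run:
```python
from h import *
np.set_printoptions(precision=3,suppress=True)
s,p,R=T(); print(s["time_s"],s["joints"],s["force"],go([549,-47,119],np.pi/2))
w=ctrl.capture("wrist"); q=ctrl.capture("side")
a=np.array(w["img"]); b=cv2.resize(np.array(q["img"])[170:350,210:330],None,fx=2.333,fy=2.333)
cv2.imwrite("pics/w3.png",cv2.cvtColor(np.hstack([cv2.resize(a,(520,420))[:, :],b[:420,:280]]),cv2.COLOR_RGB2BGR))
```

```text
5.6 [-0.298  0.422  1.507  0.     1.215 -0.298] [-0.214 -0.217  0.152] (array([548.281, -46.721, 170.295]), array([-0.318,  0.845, 51.293]), array([-0.002, -0.001, -0.   ]))
```

View pics/w3.png

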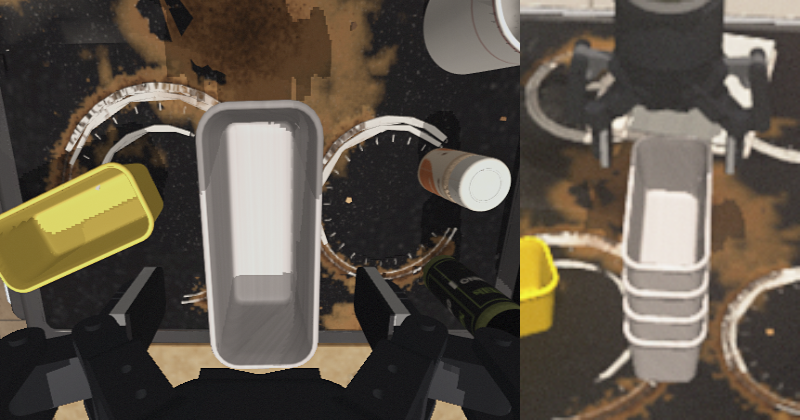

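Fingers straddle the rim evenly (160 / 357 against rim 197 / 322, crop pixels), so I descend.

{"fn": "send_rows", "kwargs": {"targets": [[-1, 0, 0.0005, 0.009, 0, 0, 0], [-1, 0, 0, 0.009, 0, 0, 0], [-1, 0, 0, 0.009, 0, 0, 0], [-1, 0, 0, 0.008, 0, 0, 0], [-1, 0, 0, 0.008, 0, 0, 0], [-1, 0, 0, 0.007, 0, 0, 0], [-1, 0, 0, 0, 0, 0, 0], [-1, 0, 0, 0, 0, 0, 0], [0, 0, 0, 0, 0, 0, 0], [0, 0, 0, 0, 0, 0, 0]], "squeeze": 50}}

```text
time_s: 6.95
eef_pos: [549.4, -46.9, 121.4]
ee_rot: [0.0, 0.707, 0.707, 0.0]
force: [-0.0, -0.3, -0.1]
grip_width: 0.754
grip_force: 55.4
```

{"fn": "send_rows", "kwargs": {"targets": [[1, 0, 0, 0, 0, 0, 0], [1, 0, 0, 0, 0, 0, 0], [1, 0, 0, 0, 0, 0, 0], [1, 0, 0, 0, 0, 0, 0], [1, 0, 0, 0, 0, 0, 0], [1, 0, 0, 0, 0, 0, 0], [1, 0, 0, 0, 0, 0, 0], [1, 0, 0, 0, 0, 0, 0], [1, 0, 0, 0, 0, 0, 0], [1, 0, 0, 0, 0, 0, 0]]}}

```text
time_s: 8.2
eef_pos: [549.4, -46.9, 121.4]
ee_rot: [0.0, 0.707, 0.707, 0.0]
force: [1.5, -1.2, 1.2]
grip_width: 0.758
grip_force: 55.6
```

{"fn": "send_rows", "kwargs": {"targets": [[1, 0, 0, -0.001, 0, 0, 0], [1, 0, 0, -0.001, 0, 0, 0], [1, 0, 0, -0.001, 0, 0, 0], [1, 0, 0, -0.001, 0, 0, 0], [1, 0, 0, -0.001, 0, 0, 0], [1, 0, 0, -0.001, 0, 0, 0], [1, 0, 0, -0.001, 0, 0, 0], [1, 0, 0, -0.001, 0, 0, 0], [1, 0, 0, -0.001, 0, 0, 0], [1, 0, 0, -0.001, 0, 0, 0]]}}

```text
time_s: 9.45
eef_pos: [549.3, -46.9, 131.4]
ee_rot: [-0.0, 0.707, 0.707, 0.0]
force: [-0.0, -0.7, -3.1]
grip_width: 0.754
grip_force: 57.0
```

Run:
```python
from h import *
q=ctrl.capture("side"); s=ctrl.sense(); print(s["force"],s["wrist_torque"],s["eef_pos"])
b=cv2.resize(np.array(q["img"])[200:350,210:330],None,fx=4,fy=4)
cv2.imwrite("pics/s4.png",cv2.cvtColor(b,cv2.COLOR_RGB2BGR))
```

```text
[-0.46573167  0.23679465 -2.90275173] [-0.02050891  0.01951734  0.04465303] [549.38027465 -46.88231492 131.47489462]
```

View pics/s4.png

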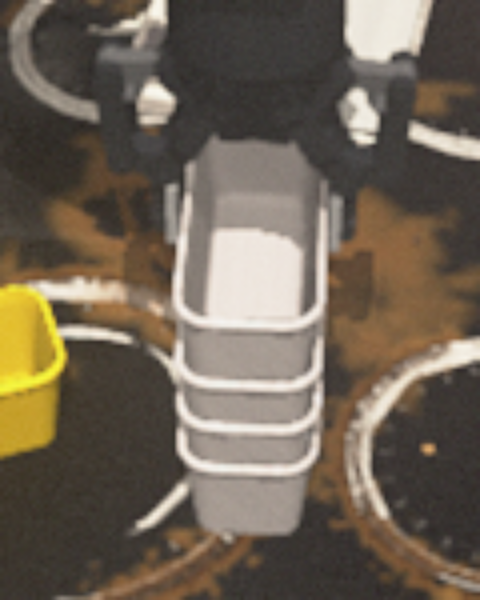

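The top tin has let go: the top rim gap is 60 px against 43 px for the others, and the load of 3 N is the tin's weight alone. I continue straight up.

{"fn": "send_rows", "kwargs": {"targets": [[1, 0, 0, -0.004, 0, 0, 0], [1, 0, 0, -0.004, 0, 0, 0], [1, 0, 0, -0.005, 0, 0, 0], [1, 0, 0, -0.006, 0, 0, 0], [1, 0, 0, -0.006, 0, 0, 0], [1, 0, 0, -0.006, 0, 0, 0], [1, 0, 0, -0.008, 0, 0, 0], [1, 0, 0, -0.01, 0, 0, 0], [1, 0, 0, -0.01, 0, 0, 0], [1, 0, 0, -0.01, 0, 0, 0]]}}

```text
time_s: 10.75
eef_pos: [549.3, -46.9, 201.1]
ee_rot: [0.0, 0.707, 0.707, 0.0]
force: [0.0, 0.4, -3.1]
grip_width: 0.753
grip_force: 57.0
```

Run:
```python
from h import *
np.set_printoptions(precision=1,suppress=True)
q=ctrl.capture("side"); t=ctrl.capture("top"); s=ctrl.sense(); print(s["force"],s["eef_pos"])
for k in("tin_second","tin_third","tin_bottom","tin_top","tin_top_rim"): print(k,[(np.array(d["point"]),round(d["score"],2)) for d in ctrl.landmark_of(k,q)[:2]])
for k in("plate","key_top","scale"):
  z={"plate":24,"key_top":27,"scale":0}[k]
  for n,p in(("t",t),("s",q)): print(k,n,[(np.array(d["point"]),round(d["score"],2),at_z(p,d["point"],z)) for d in ctrl.landmark_of(k,p)[:2]])
b=cv2.resize(np.array(q["img"])[150:350,190:350],None,fx=3,fy=3)
cv2.imwrite("pics/s5.png",cv2.cvtColor(b,cv2.COLOR_RGB2BGR))
```

```text
[-0.1  0.  -2.8] [549.8 -47.  201.7]
tin_second [(array([273.5, 290.1]), 0.78)]
tin_third [(array([273.8, 297.8]), 0.9)]
tin_bottom [(array([271.7, 307. ]), 0.9), (array([186.6, 309.2]), 0.57)]
tin_top [(array([272.6, 242.8]), 0.98)]
tin_top_rim [(array([272.8, 222.5]), 0.76)]
plate t [(array([228.2, 216.3]), 0.57, array([559.4, 253.6,  24. ]))]
plate s [(array([289. , 201.3]), 0.62, array([566.8, 268.5,  24. ]))]
key_top t [(array([239.9, 247.3]), 0.68, array([473.6, 219.7,  27. ]))]
key_top s []
scale t [(array([229.7, 211.5]), 0.95, array([576.7, 252.8,   0. ]))]
scale s [(array([287.7, 215.5]), 0.82, array([565.4, 242.6,   0. ]))]
```

View pics/s5.png

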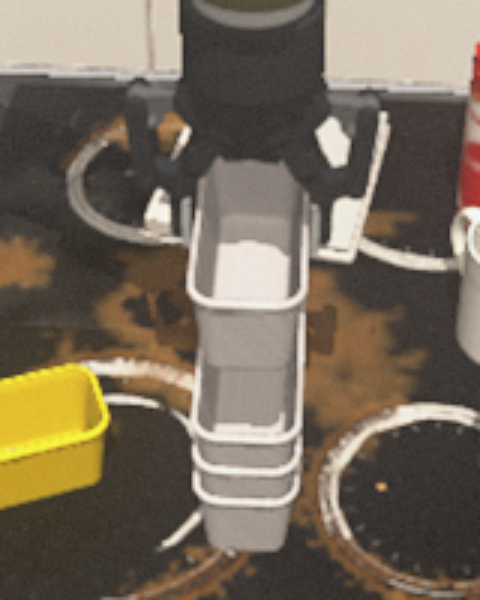

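{"fn": "send_rows", "kwargs": {"targets": [[1, 0.015, 0.0005, 0, 0, 0, 0], [1, 0.03, 0.001, 0, 0, 0, 0], [1, 0.035, 0.0015, 0, 0, 0, 0], [1, 0.035, 0.0015, 0, 0, 0, 0], [1, 0.035, 0.002, 0, 0, 0, 0], [1, 0.035, 0.002, 0, 0, 0, 0], [1, 0.035, 0.0015, 0, 0, 0, 0], [1, 0.035, 0.0015, 0, 0, 0, 0], [1, 0.03, 0.001, 0, 0, 0, 0], [1, 0.02, 0.001, 0, 0, 0, 0]]}}

```text
time_s: 12.65
eef_pos: [562.2, 260.2, 200.2]
ee_rot: [-0.0, 0.707, 0.708, -0.0]
force: [-0.6, -0.5, -2.7]
grip_width: 0.753
grip_force: 57.0
```

Run:
```python
from h import *
np.set_printoptions(precision=1,suppress=True)
p=ctrl.capture("top"); w=ctrl.capture("wrist")
c=[at_z(p,(185+u/4-.5,180+v/4-.5),22)[:2] for u,v in((62,35),(315,70),(272,307),(20,270),(28,208),(282,246),(219,272))]
for x in c: print(x)
yaw=np.radians(-8);R=np.array([[np.cos(yaw),-np.sin(yaw)],[np.sin(yaw),np.cos(yaw)]])
print("yaws",[np.degrees(np.arctan2(*v)) for v in (c[1]-c[0],c[2]-c[3])],np.linalg.norm(c[1]-c[0]),np.linalg.norm(c[2]-c[1]))
print("in scale axes rel (563,258):",[(x-[563,258])@R for x in c])
s,pp,_=T();print(pp,s["force"])
save(w,"w6.png")
for k,z in(("plate",24),("key_top",27)): print(k,[(np.array(d["point"]),round(d["score"],2),at_z(w,d["point"],z)) for d in ctrl.landmark_of(k,w)[:2]])
```

```text
[639.2 334.2]
[613.8 157.2]
[449.6 185.6]
[475.2 358. ]
[517.7 354. ]
[491.1 179.1]
[473.5 222. ]
yaws [np.float64(-171.8254410230133), np.float64(-171.56607309430595)] 178.88862583300624 166.65204126815226
in scale axes rel (563,258): [array([64.9, 86.1]), array([ 64.3, -92.8]), array([-102.2,  -87.5]), array([-100.9,   86.8]), array([-58.2,  88.7]), array([-60.2, -88.1]), array([-83.7, -48.1])]
[562.3 260.1 200.1] [ 0.5 -0.6 -2.8]
plate []
key_top [(array([194.4, 232.6]), 0.55, array([479.4, 219.9,  27. ]))]
```

View pics/w6.png

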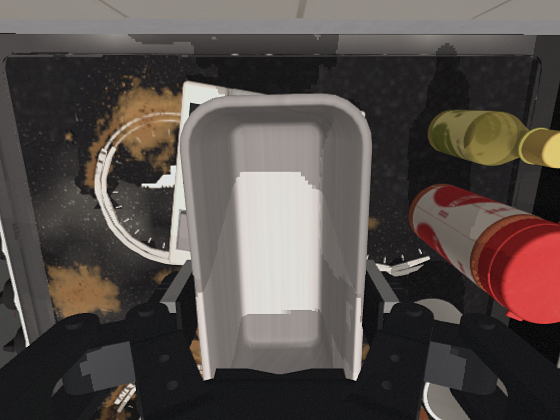

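The tin hangs level over the scale; the red jar and oil bottle at right are well clear. Edge checks give plate centre (564,258), yaw -8.3°, key (474,220).

{"fn": "send_rows", "kwargs": {"targets": [[1, -0.002, 0.002, 0, 0, 0, 0.075], [1, 0, 0, 0.005, 0, 0, 0.07], [1, 0, 0, 0.015, 0, 0, 0], [1, 0, 0, 0.018, 0, 0, 0], [1, 0, 0, 0.018, 0, 0, 0], [1, 0, 0, 0.018, 0, 0, 0], [1, 0, 0, 0.018, 0, 0, 0], [1, 0, 0, 0.017, 0, 0, 0], [1, 0, 0, 0.012, 0, 0, 0], [1, 0, 0, 0.008, 0, 0, 0]]}}

```text
time_s: 14.1
eef_pos: [564.8, 256.1, 70.6]
ee_rot: [-0.0, 0.756, 0.654, -0.0]
force: [-0.7, 0.5, -2.0]
grip_width: 0.756
grip_force: 57.0
```

{"fn": "send_rows", "kwargs": {"targets": [[1, 0, 0, 0.002, 0, 0, 0], [1, 0, 0, 0.001, 0, 0, 0], [1, 0, 0, 0.001, 0, 0, 0], [1, 0, 0, 0.001, 0, 0, 0], [1, 0, 0, 0.001, 0, 0, 0], [1, 0, 0, 0.001, 0, 0, 0], [1, 0, 0, 0, 0, 0, 0], [1, 0, 0, 0, 0, 0, 0], [1, 0, 0, 0, 0, 0, 0], [1, 0, 0, 0, 0, 0, 0]]}}

```text
time_s: 15.35
eef_pos: [564.8, 256.1, 64.3]
ee_rot: [-0.0, 0.756, 0.654, 0.0]
force: [-0.8, -0.1, -2.7]
grip_width: 0.758
grip_force: 57.0
```

{"fn": "send_rows", "kwargs": {"targets": [[1, 0, 0.0, 0.001, 0, 0, 0], [1, 0, 0, 0.001, 0, 0, 0], [1, 0, 0, 0.001, 0, 0, 0], [1, 0, 0, 0.001, 0, 0, 0], [1, 0, 0, 0, 0, 0, 0], [1, 0, 0, 0, 0, 0, 0], [1, 0, 0, 0, 0, 0, 0], [1, 0, 0, 0, 0, 0, 0], [1, 0, 0, 0, 0, 0, 0], [1, 0, 0, 0, 0, 0, 0]]}}

```text
time_s: 16.6
eef_pos: [564.8, 256.1, 60.3]
ee_rot: [-0.0, 0.756, 0.654, 0.0]
force: [-0.8, 0.1, -2.6]
grip_width: 0.757
grip_force: 57.0
```

{"fn": "send_rows", "kwargs": {"targets": [[1, 0, 0.0, 0.0007, 0, 0, 0], [1, 0, 0, 0, 0, 0, 0], [1, 0, 0, 0.0007, 0, 0, 0], [1, 0, 0, 0, 0, 0, 0], [1, 0, 0, 0, 0, 0, 0], [1, 0, 0, 0, 0, 0, 0], [1, 0, 0, 0, 0, 0, 0], [1, 0, 0, 0, 0, 0, 0], [1, 0, 0, 0, 0, 0, 0], [1, 0, 0, 0, 0, 0, 0]]}}

```text
time_s: 17.85
eef_pos: [564.8, 256.1, 58.9]
ee_rot: [0.0, 0.756, 0.654, 0.0]
force: [0.1, 1.2, -2.8]
grip_width: 0.754
grip_force: 57.0
```

{"fn": "send_rows", "kwargs": {"targets": [[1, 0, 0.0, 0.0005, 0, 0, 0], [1, 0, 0, 0.0005, 0, 0, 0], [1, 0, 0, 0.0005, 0, 0, 0], [1, 0, 0, 0, 0, 0, 0], [1, 0, 0, 0, 0, 0, 0], [1, 0, 0, 0, 0, 0, 0], [1, 0, 0, 0, 0, 0, 0], [1, 0, 0, 0, 0, 0, 0], [1, 0, 0, 0, 0, 0, 0], [1, 0, 0, 0, 0, 0, 0]]}}

```text
time_s: 19.1
eef_pos: [564.9, 256.2, 58.7]
ee_rot: [0.0, 0.756, 0.654, 0.0]
force: [-6.0, -1.4, 8.9]
grip_width: 0.755
grip_force: 57.9
```

{"fn": "send_rows", "kwargs": {"targets": [[1, 0, 0, -0.0003, 0, 0, 0], [0.1, 0, 0, 0, 0, 0, 0], [-0.6, 0, 0, 0, 0, 0, 0], [-1, 0, 0, 0, 0, 0, 0], [-1, 0, 0, 0, 0, 0, 0], [-1, 0, 0, 0, 0, 0, 0], [-1, 0, 0, 0, 0, 0, 0], [-1, 0, 0, 0, 0, 0, 0], [-1, 0, 0, 0, 0, 0, 0], [-1, 0, 0, 0, 0, 0, 0]]}}

```text
time_s: 20.35
eef_pos: [564.8, 256.1, 57.7]
ee_rot: [-0.0, 0.756, 0.654, -0.0]
force: [-0.2, 0.8, -1.0]
grip_width: 0.996
grip_force: 0.0
```

{"fn": "send_rows", "kwargs": {"targets": [[-1, 0, 0, -0.005, 0, 0, 0], [-1, 0, 0, -0.01, 0, 0, 0], [-1, 0, 0, -0.015, 0, 0, 0], [-1, 0, 0, -0.015, 0, 0, 0], [-1, 0, 0, -0.02, 0, 0, 0], [-1, 0, 0, -0.02, 0, 0, 0], [-1, 0, 0, -0.02, 0, 0, 0], [-1, 0, 0, 0, 0, 0, 0], [-1, 0, 0, 0, 0, 0, 0], [-1, 0, 0, 0, 0, 0, 0]]}}

```text
time_s: 21.6
eef_pos: [564.5, 256.0, 161.9]
ee_rot: [-0.0, 0.756, 0.654, -0.001]
force: [-0.5, 0.0, -0.3]
grip_width: 1.001
grip_force: 0.0
```

Run:
```python
from h import *
np.set_printoptions(precision=2,suppress=True)
s,p,R=T(); print(s["time_s"],p,s["force"],s["joints"])
w=ctrl.capture("wrist"); q=ctrl.capture("side"); t=ctrl.capture("top")
for n,pic in(("w",w),("s",q),("t",t)):
  for k,z in(("tin_top_rim",84),("tin_top",24),("key_top",27)):
    print(n,k,[(np.array(d["point"]),round(d["score"],2),at_z(pic,d["point"],z)) for d in ctrl.landmark_of(k,pic)[:2]])
b=cv2.resize(np.array(q["img"])[150:270,210:350],None,fx=2.9,fy=3.5)
cv2.imwrite("pics/w7.png",cv2.cvtColor(np.hstack([cv2.resize(np.array(w["img"]),(394,420)),b]),cv2.COLOR_RGB2BGR))
```

```text
21.6 [564.49 256.03 161.86] [-0.48  0.03 -0.26] [0.24 0.58 1.28 0.   1.28 0.38]
w tin_top_rim [(array([277.3, 221.2]), 0.61, array([562.67, 256.12,  84.  ]))]
w tin_top [(array([280.6, 199.3]), 0.7, array([565.03, 256.  ,  24.  ]))]
w key_top [(array([186.9, 254.3]), 0.94, array([477.39, 219.7 ,  27.  ]))]
s tin_top_rim [(array([285.8, 185.4]), 0.91, array([558.55, 252.31,  84.  ]))]
s tin_top [(array([288.1, 201.5]), 0.81, array([564.63, 267.56,  24.  ]))]
s key_top [(array([250.2, 208.4]), 0.43, array([475.16, 229.9 ,  27.  ])), (array([286.6, 189.7]), 0.25, array([558.6 , 311.47,  27.  ]))]
t tin_top_rim []
t tin_top [(array([229.8, 213.3]), 0.57, array([567.77, 249.3 ,  24.  ]))]
t key_top [(array([242.2, 245.5]), 0.49, array([478.5 , 213.54,  27.  ]))]
```

View pics/w7.png

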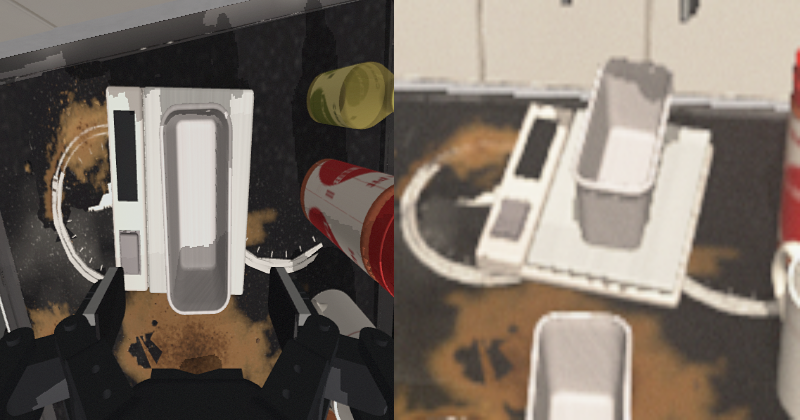

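The tin stands upright and lengthwise on the plate: wrist landmark at (565,256), the stack and jars undisturbed. Next is the key, seen by the wrist camera at px (187,254), about (476,220).

Run:
```python
from h import *
np.set_printoptions(precision=4,suppress=True)
print(go([475.5,220,50],np.pi/2-0.145))
```

```text
(array([564.8142, 256.13  , 162.704 ]), array([-48.6572, -83.1541, 112.7052]), array([-0.,  0., -0.]))
```

{"fn": "send_rows", "kwargs": {"targets": [[1, -0.006, -0.0104, 0, 0, 0, 0], [1, -0.0122, -0.0208, 0, 0, 0, 0], [1, -0.0122, -0.0208, 0, 0, 0, 0], [1, -0.0122, -0.0208, 0, 0, 0, 0], [1, -0.0061, -0.0104, 0, 0, 0, 0], [1, 0, 0, 0.02, 0, 0, 0], [1, 0, 0, 0.025, 0, 0, 0], [1, 0, 0, 0.025, 0, 0, 0], [1, 0, 0, 0.025, 0, 0, 0], [1, 0, 0, 0.015, 0, 0, 0]]}}

```text
time_s: 23.45
eef_pos: [475.4, 219.9, 51.7]
ee_rot: [-0.0, 0.757, 0.654, -0.0]
force: [-0.8, 0.5, -0.6]
grip_width: -0.003
grip_force: 0.0
```

Run:
```python
from h import *
np.set_printoptions(precision=4,suppress=True)
s,p,R=T(); print(s["time_s"],p,s["force"],s["grip_width"])
q=ctrl.capture("side"); b=cv2.resize(np.array(q["img"])[150:270,200:340],None,fx=4,fy=4)
cv2.imwrite("pics/s8.png",cv2.cvtColor(b,cv2.COLOR_RGB2BGR))
```

```text
23.45 [475.4344 219.9465  51.6562] [-0.794   0.5094 -0.6395] -0.0030067615161149717
```

View pics/s8.png

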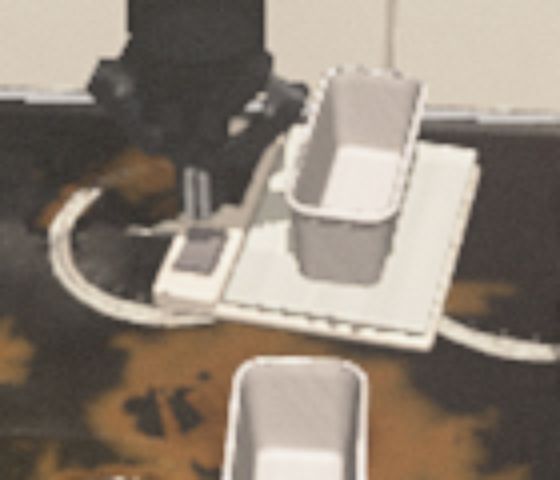

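The shut finger knuckles reach out towards the tin rim (crop (295,110) against rim (310,110)), so before pressing I rise and turn the gripper a quarter turn to keep them clear.

{"fn": "send_rows", "kwargs": {"targets": [[1, 0, 0, -0.04, 0, 0, 0], [1, 0, 0, 0, 0, 0, -0.1745], [1, 0, 0, 0, 0, 0, -0.1745], [1, 0, 0, 0, 0, 0, -0.1745], [1, 0, 0, 0, 0, 0, -0.1745], [1, 0, 0, 0, 0, 0, -0.1745], [1, 0, 0, 0, 0, 0, -0.1745], [1, 0, 0, 0, 0, 0, -0.1745], [1, 0, 0, 0, 0, 0, -0.1745], [1, 0, 0, 0, 0, 0, -0.1745]]}}

```text
time_s: 24.75
eef_pos: [475.9, 220.1, 93.5]
ee_rot: [0.001, 0.07, 0.998, 0.0]
force: [-0.1, 0.3, -0.8]
grip_width: 0.004
grip_force: 0.0
```

{"fn": "send_rows", "kwargs": {"targets": [[1, 0, 0, 0.01, 0, 0, 0], [1, 0, 0, 0.015, 0, 0, 0], [1, 0, 0, 0.015, 0, 0, 0], [1, 0, 0, 0.01, 0, 0, 0], [1, 0, 0, 0.006, 0, 0, 0], [1, 0, 0, 0.003, 0, 0, 0], [1, 0, 0, 0, 0, 0, 0], [1, 0, 0, 0, 0, 0, 0], [1, 0, 0, 0, 0, 0, 0], [1, 0, 0, 0, 0, 0, 0]]}}

```text
time_s: 26.0
eef_pos: [475.5, 220.0, 33.8]
ee_rot: [0.0, 0.073, 0.997, 0.0]
force: [-0.0, 0.5, 0.3]
grip_width: 0.002
grip_force: 0.0
```

{"fn": "send_rows", "kwargs": {"targets": [[1, 0, 0, 0.003, 0, 0, 0], [1, 0, 0, 0.003, 0, 0, 0], [1, 0, 0, 0.001, 0, 0, 0], [1, 0, 0, 0.001, 0, 0, 0], [1, 0, 0, 0.001, 0, 0, 0], [1, 0, 0, 0.001, 0, 0, 0], [1, 0, 0, 0.0005, 0, 0, 0], [1, 0, 0, 0, 0, 0, 0], [1, 0, 0, 0, 0, 0, 0], [1, 0, 0, 0, 0, 0, 0]]}}

```text
time_s: 27.25
eef_pos: [475.4, 220.0, 23.2]
ee_rot: [-0.0, 0.073, 0.997, -0.0]
force: [-2.7, -0.4, 4.3]
grip_width: -0.004
grip_force: 2.1
```

Force is 4.3 N, so the key is nearly at its stop. I press a little further, then release.

{"fn": "send_rows", "kwargs": {"targets": [[1, 0, 0, 0.0004, 0, 0, 0], [1, 0, 0, 0.0004, 0, 0, 0], [1, 0, 0, 0, 0, 0, 0], [1, 0, 0, 0, 0, 0, 0], [1, 0, 0, 0, 0, 0, 0], [1, 0, 0, 0, 0, 0, 0], [1, 0, 0, 0, 0, 0, 0], [1, 0, 0, 0, 0, 0, 0], [1, 0, 0, 0, 0, 0, 0], [1, 0, 0, 0, 0, 0, 0]]}}

```text
time_s: 28.5
eef_pos: [475.4, 220.0, 22.9]
ee_rot: [-0.0, 0.073, 0.997, -0.0]
force: [-4.4, -0.8, 11.2]
grip_width: -0.0
grip_force: 5.3
```

{"fn": "send_rows", "kwargs": {"targets": [[1, 0, 0, -0.002, 0, 0, 0], [1, 0, 0, -0.003, 0, 0, 0], [1, 0, 0, -0.01, 0, 0, 0], [1, 0, 0, -0.02, 0, 0, 0], [1, 0, 0, -0.03, 0, 0, 0], [1, 0, 0, -0.03, 0, 0, 0], [1, 0, 0, -0.03, 0, 0, 0], [1, 0, 0, -0.03, 0, 0, 0], [1, 0, 0, 0, 0, 0, 0], [1, 0, 0, 0, 0, 0, 0]]}}

```text
time_s: 29.75
eef_pos: [475.2, 219.9, 177.0]
ee_rot: [-0.0, 0.073, 0.997, -0.0]
force: [-0.3, 1.4, 0.1]
grip_width: 0.001
grip_force: 0.0
```

Run:
```python
from h import *
np.set_printoptions(precision=1,suppress=True)
s,p,R=T(); print(s["time_s"],p,s["force"])
q=ctrl.capture("side")
for k,z in(("tin_top_rim",84),("tin_top",24),("tin_second",58),("tin_bottom",0)):
    print(k,[(np.array(d["point"]),round(d["score"],2),at_z(q,d["point"],z)) for d in ctrl.landmark_of(k,q)[:2]])
```

```text
29.75 [475.2 219.9 177. ] [-0.3  1.4  0.1]
tin_top_rim [(array([290.6, 185.6]), 0.57, array([569.9, 252.4,  84. ]))]
tin_top [(array([287. , 200.8]), 0.72, array([561.8, 270.1,  24. ])), (array([274.9, 299. ]), 0.32, array([554. , -44.9,  24. ]))]
tin_second [(array([272.9, 283.7]), 0.89, array([549.2, -35.7,  58. ])), (array([354.6, 221.2]), 0.62, array([718.3, 164.9,  58. ]))]
tin_bottom [(array([189.4, 307.4]), 0.93, array([383.7, -58.8,   0. ])), (array([274.1, 308.5]), 0.8, array([552.8, -49.2,   0. ]))]
```

The press bottomed out at 11 N with z 22.9, the key was released, and the tins have not moved. I hand the job in.

```bash
python3 -c "
from rig import ctrl
print(ctrl.finish_job())"
```

```text
the job is handed in; nothing more can be done
None
```

The top tin was lifted straight off the stack and set upright and lengthwise mid-plate, the zero key was pressed to its stop and released, and the job was handed in at about 30 s of 45 s; no verdict came back.

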